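Hold the missing corner post in the letter tray

ROBOT

A 6-joint arm with a two-finger parallel gripper is mounted at the origin on the work surface. World frame = base frame: x ahead of the robot, y to its left, z up, the work surface at z = 0. Lengths are in mm, angles in degrees, forces in N, time in s.
With the tool pointing down it reaches from about 300 to 850 mm from the base axis. Payload 4.2 kg.
Tool frame: the origin (TCP) lies at the very end of the fingers, on their centre line; the grasp point (between the pads) lies 19 mm behind it; z points along the fingers, y is the line along which they close (so a half turn about z gives the same grasp; the last joint's range is limited). The gripper opens to 91 mm and grips with 3 to 60 N. Pads are 32 mm wide; open, the fingers measure 118 mm over their backs; the gripper's body (76 mm by 178 mm) begins 60 mm behind the grasp point.
Start: joints at [-75.745, 18.312, 89.639, -0, 72.044, -1.146], TCP at [152.708, -554.368, 213.976] pointing down, gripper open.
Joint ranges: [-177.97, 177.97], [-48.28, 115.42], [12.27, 149.76], [-77.06, 257.06], [2.81, 150.46], [-146.56, 146.56]. Speed limits (degrees/s): [147.25, 147.25, 180, 180, 180, 180].

INTERFACE

Orientations are given as [roll, pitch, yaw] about the fixed x, y, z axes, in that order (R = Rz(yaw) Ry(pitch) Rx(roll)).
In Python, from workcell import env, eyes gives the robot as it stands.
- The arm moves only by the tool send_rows, never from a script. Its argument "targets" is text: rows parted by semicolons, each of 7 numbers parted by spaces: the shift along the tool's x, y, z in m, then the turn, a rotation vector about the tool's x, y, z in degrees, then the opening in per cent of the stroke, from 0 (shut) to 100 (fully open). A call has 1 to 12 rows; each row is the pose to reach, as a shift and turn from the pose commanded when the call began, along the tool's axes at that moment; what a row does not reach only later rows make up. A row lasts 1/12 s, in which the tool goes at most 41.7 mm and 7.16 degrees, less where a joint would pass 70% of its speed; a pose out of reach is approached as far as the arm can. A call with a gripper value outside its range is refused whole. The fingers move at their own pace and stop on an object; "grip_force" is the grip in N (left out, the last holds). Time passes only in rows, so rows that repeat a pose let the fingers close. It gives the time, the measured TCP pose, the force, the opening and the grip force at its end, in the units of the state.
- env.state(): the state, without advancing time (a new reading comes with each control period).
- eyes.grab_frame(name): name is "scene" or "top" or "wrist"; returns a dict with "image" (400x640x3 uint8, blue, green, red), "fovy" (degrees; the focal length in pixels is half the picture's height over the tangent of half this angle, whatever the lens; pixels are square), "cx", "cy" (the principal point, pixels), "eye" and "attitude" of the camera in the world. Camera axes: x right, y up, looking along -z (the intrinsics and any distortion apply to the point x, -y, -z); pixel columns grow to the right and rows downward; lengths in mm; the calibration is good to about 2 mm. A picture is of the moment at which its call begins. There is no depth.
- env.job_done(): hands the job in; it is judged then, once.
The state is a dict: "time_s": time; "qpos": joint angles; "qvel": joint speeds; "effort": joint torques, N m; "ee_pos": TCP position; "ee_rot": TCP orientation; "force": force on the tool from outside, world axes, zero at the start; "torque": the same for the moment, N m; "gripper_width": finger opening in mm; "gripper_force": force on a finger pad.
Only numpy, scipy, OpenCV 4.12 (cv2) and the standard library are available. Lean on these libraries where they do the work, as an engineer would, in place of code of your own. Each camera call takes 0.05 s, during which the arm holds its last target. There are 200 camera calls.

TASK

The two-tier letter tray lacks the post at one corner. Take the long steel rod (not the short one) out of the wooden pen block, thread it from above through the empty sleeve of the upper tray and on through the sleeve of the lower tray, and finish while still holding it upright through both, its lower end hanging free about midway between the lower sleeve and the desk so that a colleague can push a rubber foot onto it: do not let go of it at the end. Leave everything else on the desk where it is.

Things in the scene. Friction and masses are not known exactly. Their poses are not given: they have to be found in the camera images.
- long_rod: The post to fit: plain round steel rod, 12 mm in diameter, 185 mm long, about 0.15 kg, lowest 6 mm tapered to 7 mm. Origin: centre of its lower end; z along the rod to its top end. It starts upright in one of the three holes of the pen block, its lower end 15 mm above the desk (top at 200 mm); it may lean about a degree in the hole.
- short_rod: A shorter rod of the same steel and diameter, 100 mm long, upright in another hole of the pen block. Origin at its lower end, z to its top. Leave it.
- marker: Marker pen, white with a black cap, 12 mm in diameter, 105 mm long, upright in the remaining hole of the pen block. Origin at its lower end. Leave it.
- pen_block: Pale wooden pen block, 60 x 150 x 60 mm high, fixed to the desk. Origin: centre of its underside; z up; y along its length. Three holes, 13 mm wide and 45 mm deep, at y = -45, 0 and +45 mm on its middle line; which of the three items stands in which hole varies.
- tray_stack: Two-tier grey metal letter tray, fixed. Origin: on the desk, on the vertical axis of the two empty sleeves, one above the other at the corner without a post. z up. Trays 250 mm (x) by 330 mm (y), starting 14 mm from the axis towards +x and +y; floors 60 and 130 mm above the desk, walls 18 mm high. The other corners, 278 mm off in x and 358 mm in y, have posts 185 mm tall.
- upper_sleeve (a point): Centre of the open top of the upper tray's empty sleeve, 152 mm above the desk. The sleeve is a vertical steel tube 22 mm tall, 24 mm in outer diameter, bore 16 mm, open at both ends; its top 8 mm flare out to a 23 mm wide mouth (31 mm outside). z up.
- lower_sleeve (a point): Centre of the open top of the lower tray's empty sleeve, 82 mm above the desk, straight below the upper one and of the same shape; its underside is 60 mm above the desk, with nothing below it but the desk.
- mug: White mug, 80 mm wide, 90 mm tall. Origin under its centre. Bystander.
- phone: Mobile phone lying flat, 148 x 72 x 8 mm. Origin under its centre. Bystander.
- stapler: Black stapler, 135 x 36 x 48 mm high. Origin under its centre, x along it. Bystander.
- tape_roll: Roll of clear tape lying flat, 64 mm wide, 19 mm high. Origin under its centre. Bystander.
- sharpener: Small metal pencil sharpener, 30 x 22 x 16 mm. Origin under its centre. Bystander.

How it is judged (in metres and radians):
On the way, in this order (a step that is already met when the one before it is completed fails the run):
1. the long rod is drawn up out of the pen block, held by the gripper (height (world z) of long_rod above 0.075 m and contact force between the fingers and long_rod above 1 N), for 0.2 s.
2. the rod is through the upper sleeve: its lower end is between the two sleeves, on their axis (height (world z) of long_rod between 0.084 and 0.128 m and horizontal distance between long_rod and upper_sleeve below 0.01 m), for 0.05 s.
3. the rod is held spanning both sleeves, its lower end below the lower one (height (world z) of long_rod between 0.01 and 0.052 m and horizontal distance between long_rod and lower_sleeve below 0.008 m and angle between long_rod's own z axis and vertical below 0.07 rad and contact force between the fingers and long_rod above 1 N), for 0.2 s.
At the end, for the whole second after the job is handed in: The long rod is gripped by the fingers (over 1 N), upright within 4 degrees, at rest, through both sleeves: its lower end is within 8 mm of the lower sleeve's axis, clear of the desk by more than 10 mm and at least 8 mm below the lower sleeve's underside (lower end 10 to 52 mm above the desk) (all of step 3 and linear speed of long_rod below 0.02 m/s and horizontal distance between long_rod and upper_sleeve below 0.012 m); the arm keeps its last pose, push and grip.
It fails at once if the short rod, marker, mug, phone, stapler, tape roll or sharpener is moved by more than 40 mm (distance of any of short_rod, marker, mug, phone, stapler, tape_roll, sharpener from where it was at the start of the episode above 0.04 m).
It also fails if it takes over 42 s, if anything falls off the work surface, if the arm or the gripper's body presses on something with over 40 N, if the wrist force passes 120 N, or if a joint passes its speed limit or range.

## Working session

There is one attempt and no reset: what is moved stays moved. The work goes in short steps, Python scripts to look and compute and a tool call to move; the robot and the scene stay as the last step left them, time stands still between calls to the robot, and variables do not carry over. Pictures are saved under pics/ and viewed, at most 10 in all, crops included, and the job is handed in when it is done.

Besides the shell and the picture viewer there is one more tool, called in YAML: its name, and indented under it one key for each argument. send_rows: Moves the arm, as the interface text tells. Its arguments: {"type":"object","properties":{"targets":{"type":"string"},"grip_force":{"type":"number"}},"required":["targets"]}

```bash
ls; mkdir -p pics; python3 - <<'E'
from workcell import env, eyes
import cv2,pickle
for n in ("scene","top","wrist"):
    f=eyes.grab_frame(n); cv2.imwrite(f"pics/{n}0.png",f["image"]); pickle.dump(f,open(f"{n}0.pkl","wb"))
    print(n,{k:v for k,v in f.items() if k!="image"})
print(env.state())
E
```

```text
pics
scene {'fovy': 55.062720707705836, 'cx': 323.65546984543545, 'cy': 204.2434910575881, 'eye': array([ 884.57129913, -607.3818702 ,  590.4888345 ]), 'attitude': array([50.9122964 ,  1.09390839, 35.05940599])}
top {'fovy': 48.96243515802223, 'cx': 315.7491548472609, 'cy': 196.613660710322, 'eye': array([ 486.61008015, -129.47047282, 1130.84905478]), 'attitude': array([  4.15580133,   0.83799327, -91.55042885])}
wrist {'fovy': 63.05313962914353, 'cx': 321.7991942703511, 'cy': 201.84751343209487, 'eye': array([ 217.00990913, -536.46139892,  383.65798016]), 'attitude': array([-1.37053209e+01,  6.05601544e-02, -7.45695750e+01])}
{'time_s': 0.15, 'qpos': array([-7.57450003e+01,  1.83446222e+01,  8.96894571e+01, -1.36832414e-03,
        7.20435899e+01, -1.14857174e+00]), 'qvel': array([-0.02117962, -0.04426882, -0.24542314, -0.03781461,  0.18370053,
        0.02008963]), 'effort': array([ 3.89286524e-04, -4.12773371e+01, -2.32155597e+01,  7.27415294e-02,
        4.33898089e-02, -1.04151327e-04]), 'ee_pos': array([ 152.606019  , -553.99609475,  213.30547588]), 'ee_rot': array([-1.79922320e+02, -2.56037975e-04,  1.54039940e+01]), 'force': array([ 1.43613526, -0.08741833,  0.05977044]), 'torque': array([-0.01387978,  0.01996195,  0.00324329]), 'gripper_force': 0.0, 'gripper_width': 91.18382248627253}
```

View pics/scene0.png

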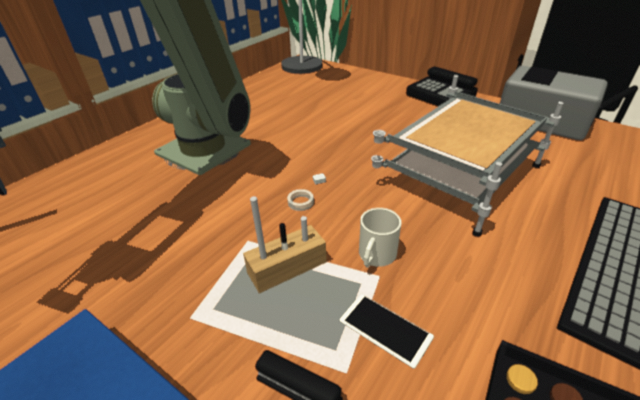

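View pics/top0.png

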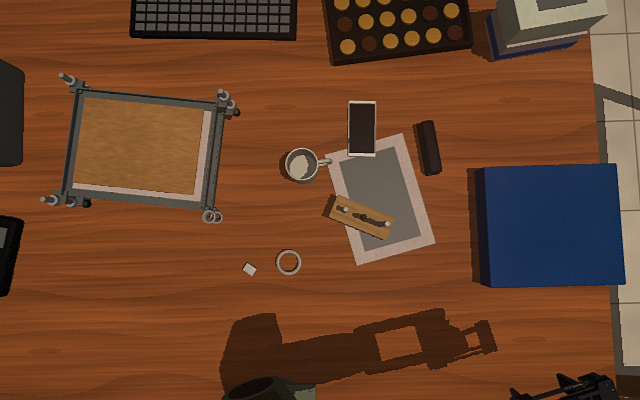

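The scene view shows the long rod (top near (254,200)), marker (283,235) and short rod (304,220) in the block, with the empty sleeves at (379,137) and (379,160). In the top view the sleeves are near (212,216) and the block near (362,217). I'll zoom in on both.

```bash
python3 - <<'E'
import pickle,cv2,numpy as np
s=pickle.load(open("scene0.pkl","rb"))["image"];t=pickle.load(open("top0.pkl","rb"))["image"]
def c(i,x,y,w,h,k): return cv2.resize(i[y:y+h,x:x+w],None,fx=k,fy=k,interpolation=cv2.INTER_CUBIC)
a=np.hstack([c(t,195,200,40,30,10),c(s,360,122,40,30,10)])
b=np.hstack([c(t,322,185,80,60,5),c(s,235,190,100,75,4)])
cv2.imwrite("pics/crop1.png",np.vstack([a,b]))
E
```

```text
(no output)
```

View pics/crop1.png

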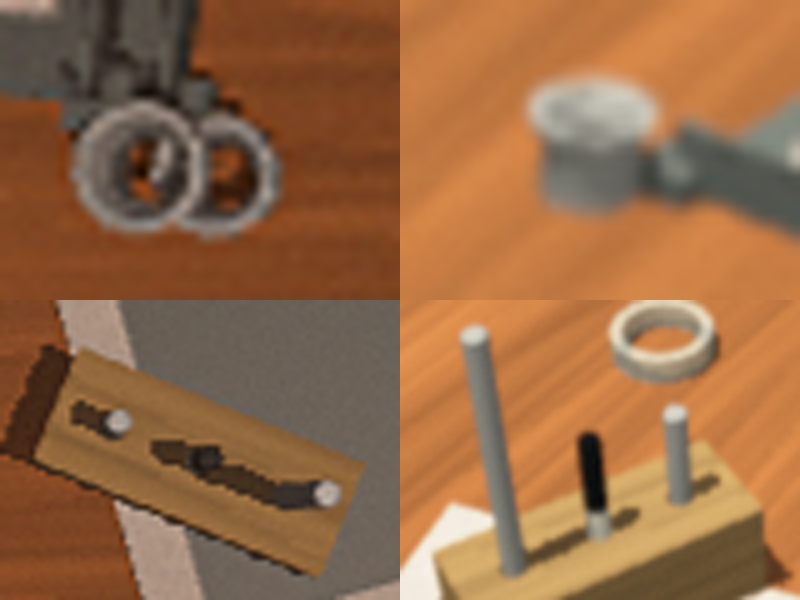

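The crop shows the upper sleeve mouth at top (208.3,216.4) and scene (378.9,132.6), and the long rod top at top (387.0,223.2) and scene (253.1,199.1). The short rod top is at top (345.4,208.8) and scene (303.6,217.9).

```bash
cat > h.py <<'E'
import pickle,numpy as np
from scipy.spatial.transform import Rotation as R
def ray(f,u,v):
    fl=200/np.tan(np.radians(f["fovy"]/2))
    d=R.from_euler("xyz",f["attitude"],degrees=True).apply([(u-f["cx"])/fl,-(v-f["cy"])/fl,-1])
    return f["eye"],d/np.linalg.norm(d)
def plane(f,u,v,z):
    o,d=ray(f,u,v); return (o+d*(z-o[2])/d[2]).round(1)
def tri(*obs):
    A=np.zeros((3,3));b=np.zeros(3);P=[]
    for o,d in obs:
        M=np.eye(3)-np.outer(d,d);A+=M;b+=M@o;P.append((o,M))
    p=np.linalg.solve(A,b); return p.round(1),[round(float(np.linalg.norm(M@(p-o))),1) for o,M in P]
def proj(f,p):
    fl=200/np.tan(np.radians(f["fovy"]/2))
    c=R.from_euler("xyz",f["attitude"],degrees=True).inv().apply(np.array(p)-f["eye"])
    return np.array([f["cx"]-fl*c[0]/c[2], f["cy"]+fl*c[1]/c[2]]).round(1)
E
python3 - <<'E'
from h import *
s=pickle.load(open("scene0.pkl","rb"));t=pickle.load(open("top0.pkl","rb"))
for n,a,b,z in (("upsl",(208.3,216.4),(378.9,132.6),152),("rod",(387,223.2),(253.1,199.1),200),("short",(345.4,208.8),(303.6,217.9),115),("marker",(362.4,216),(282.1,224),120)):
    print(n,tri(ray(t,*a),ray(s,*b)),plane(t,*a,z),plane(s,*b,z))
print("losl",plane(t,216.3,217.3,82)); print("rod@block",plane(s,262.9,257,60))
E
```

```text
upsl (array([520.2, 124.8, 148.9]), [0.5, 0.5]) [520.5 124.2 152. ] [522.4 119.3 152. ]
rod (array([ 493.7, -267.6,  195.6]), [0.6, 0.6]) [ 494.1 -266.5  200. ] [ 497.6 -271.8  200. ]
short (array([ 530.6, -184.7,  111.7]), [0.3, 0.3]) [ 530.6 -184.4  115. ] [ 532.8 -187.8  115. ]
marker (array([ 512. , -223.8,  116.1]), [1.3, 1.3]) [ 512.8 -222.6  120. ] [ 514.  -227.8  120. ]
losl [520.3 123.2  82. ]
rod@block [ 496.4 -271.1   60. ]
```

send_rows:
  targets: "0.02 -0.009 -0.01 0 0 0 100;0.058 -0.0265 -0.02 0 0 0 100;0.096 -0.0439 -0.03 0 0 0 100;0.134 -0.0612 -0.036 0 0 0 100;0.172 -0.0786 -0.036 0 0 0 100;0.21 -0.096 -0.036 0 0 0 100;0.247 -0.1129 -0.036 0 0 0 100;0.284 -0.1298 -0.036 0 0 0 100;0.321 -0.1467 -0.036 0 0 0 100;0.357 -0.1631 -0.036 0 0 0 100;0.387 -0.1768 -0.036 0 0 0 100;0.4056 -0.1853 -0.036 0 0 0 100"

```text
time_s: 1.15
ee_pos: [496.8, -265.3, 249.5]
ee_rot: [-179.9, -0.0, 15.6]
force: [0.5, -0.5, 1.1]
gripper_width: 91.3
gripper_force: 0.0
```

```bash
python3 - <<'E'
from workcell import env, eyes
import cv2,pickle
from h import *
eyes.grab_frame("wrist")
f=eyes.grab_frame("wrist"); cv2.imwrite("pics/wrist1.png",f["image"]); pickle.dump(f,open("wrist1.pkl","wb"))
s=env.state();print({k:s[k] for k in("time_s","qpos","ee_pos","ee_rot","force")},f["eye"],f["attitude"])
print(proj(f,[494,-267,200]),proj(f,[530.6,-184.5,115]),proj(f,s["ee_pos"]))
E
```

```text
{'time_s': 1.25, 'qpos': array([-2.93468364e+01,  1.61173690e+01,  8.76716481e+01,  5.02460770e-02,
        7.62382799e+01,  4.49902460e+01]), 'ee_pos': array([ 496.61559784, -265.70063418,  249.31292731]), 'ee_rot': array([-1.79946192e+02, -1.52090206e-02,  1.56509461e+01]), 'force': array([0.38407933, 0.06900552, 0.20133388])} [ 562.63567315 -246.32095513  419.99425148] [-13.53934849   0.08325491 -74.33078328]
[324.2 227.5] [248.2 139.2] [323.7 250.1]
```

View pics/wrist1.png

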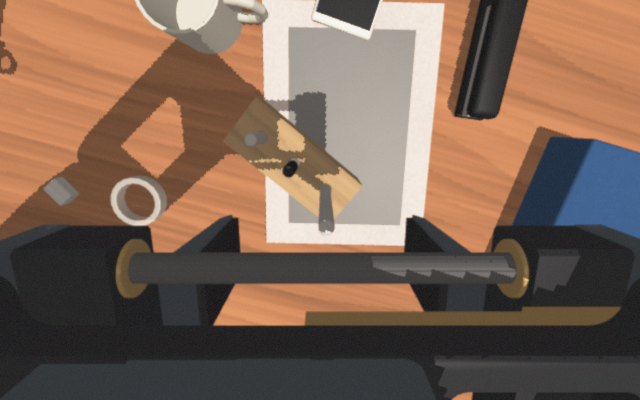

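The rod top is at (326.5,228), within about 2 px of the prediction, and the fingers straddle it. Next I'll work out the remaining offset in tool axes.

```bash
cat >> h.py <<'E'
def totool(st,p):
    "vector from TCP to p in tool axes, mm"
    return R.from_euler("xyz",st["ee_rot"],degrees=True).inv().apply(np.array(p)-st["ee_pos"]).round(1)
E
python3 - <<'E'
from workcell import env, eyes
from h import *
f=eyes.grab_frame("wrist"); s=env.state()
print(s["ee_pos"],s["qpos"],s["qvel"])
p=plane(f,326.5,227,200); print(p,totool(s,p)); print(totool(s,[494,-267,200]))
g=f["image"][215:240,310:342].mean(2).astype(int); print(g[::3])
E
```

```text
[ 495.08078712 -267.02286635  249.37354587] [-2.94942792e+01  1.60700702e+01  8.77297053e+01 -3.01501424e-02
  7.62658318e+01  4.49458707e+01] [-2.51312248 -0.79786956  0.8813086  -0.74316592  0.2889177  -0.29705044]
[ 492.6 -270.4  200. ] [-3.2  2.6 49.4]
[-1.  -0.3 49.4]
[[163 163 165 163 165 165 152 121 101 101  99 102 104 106 107 114 114 106
  101 101 101 105 160 177 174 170 169 169 171 169 167 168]
 [164 164 165 165 164 164 141 116 124 146 153 174 198 174 162 204 213 202
  186 172 155 126 132 159 167 168 170 170 168 169 170 171]
 [218 220 221 220 218 214 169 124 116 121 122 126 122 114 114 115 117 118
  119 120 117 115 136 181 198 199 199 199 199 197 192 190]
 [232 233 230 229 230 228 196 138 119 115 118 118 117 118 117 116 113 113
  115 119 118 119 147 216 231 231 232 231 232 231 231 232]
 [231 232 231 232 230 227 220 185 137 119 122 119 117 121 116 116 117 117
  112 111 112 144 210 229 232 231 231 230 230 230 231 231]
 [232 231 230 230 229 229 230 228 218 208 189 155 173 211 220 200 186 180
  188 201 213 226 231 232 231 230 231 230 230 231 232 234]
 [230 230 230 231 231 231 231 230 230 231 230 230 229 229 230 230 231 232
  231 230 229 229 231 233 234 232 231 232 232 232 233 233]
 [230 229 229 231 232 231 230 228 228 229 229 230 230 229 229 229 228 229
  229 230 230 231 230 231 229 230 233 233 232 232 231 233]
 [232 232 232 231 230 229 229 231 231 231 232 232 230 228 228 229 229 229
  228 229 231 233 233 231 231 232 233 232 231 231 232 233]]
```

send_rows:
  targets: "0 0 0.02 0 0 0 100;0 0 0.03 0 0 0 100;0 0 0.03 0 0 0 100;0 0 0.03 0 0 0 100;0 0 0.03 0 0 0 100;0 0 0.03 0 0 0 100"

```text
time_s: 1.8
ee_pos: [494.6, -268.7, 220.8]
ee_rot: [179.9, -0.1, 15.4]
force: [1.0, -0.3, 0.1]
gripper_width: 91.2
gripper_force: 0.0
```

```bash
python3 - <<'E'
from workcell import env, eyes
from h import *
import cv2
f=eyes.grab_frame("wrist"); s=env.state()
print(s["ee_pos"],s["ee_rot"],s["qvel"].round(2),proj(f,[494,-267,200]),proj(f,s["ee_pos"]))
i=f["image"]
a=cv2.resize(i[190:270,260:390],None,fx=5,fy=5,interpolation=cv2.INTER_CUBIC)
cv2.imwrite("pics/w2.png",a)
E
```

```text
[ 494.65694    -268.5625682   220.82142311] [ 1.79930009e+02 -5.91724914e-02  1.53683805e+01] [ 0.27  0.07  0.12 -0.01 -0.16 -0.06] [318.7 233.6] [321.4 245.6]
```

View pics/w2.png

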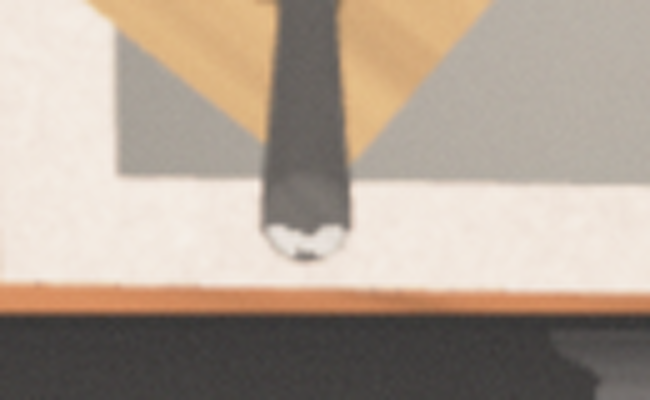

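The crop puts the rod's top disc at about (320.8,232.8), within 0.5 mm of the fingers' centre line. I'll descend and grip.

send_rows:
  targets: "0 0 0.015 0 0 0 100;0 0 0.035 0 0 0 100;0 0 0.055 0 0 0 100;0 0 0.064 0 0 0 100;0 0 0.064 0 0 0 100;0 0 0.064 0 0 0 60;0 0 0.064 0 0 0 40;0 0 0.064 0 0 0 25;0 0 0.064 0 0 0 18;0 0 0.064 0 0 0 12;0 0 0.064 0 0 0 8;0 0 0.064 0 0 0 5"
  grip_force: 40

```text
time_s: 2.85
ee_pos: [494.6, -268.1, 156.2]
ee_rot: [180.0, -0.0, 15.4]
force: [0.2, -0.5, 0.1]
gripper_width: 47.2
gripper_force: 0.0
```

send_rows:
  targets: "0 0 0 0 0 0 0;0 0 0 0 0 0 0;0 0 0 0 0 0 0;0 0 0 0 0 0 0;0 0 0 0 0 0 0;0 0 0 0 0 0 0"
  grip_force: 40

```text
time_s: 3.35
ee_pos: [494.5, -268.0, 155.9]
ee_rot: [180.0, 0.0, 15.4]
force: [0.4, 0.1, -0.2]
gripper_width: 11.4
gripper_force: 40.0
```

send_rows:
  targets: "0 0 -0.004 0 0 0 0;0 0 -0.012 0 0 0 0;0 0 -0.022 0 0 0 0;0 0 -0.034 0 0 0 0;0 0 -0.046 0 0 0 0;0 0 -0.058 0 0 0 0;0 0 -0.075 0 0 0 0;0 0 -0.095 0 0 0 0;0 0 -0.12 0 0 0 0;0 0 -0.145 0 0 0 0;0 0 -0.17 0 0 0 0;0 0 -0.19 0 0 0 0"

```text
time_s: 4.35
ee_pos: [494.5, -267.9, 349.3]
ee_rot: [179.9, -0.1, 15.4]
force: [-0.2, -0.4, -0.2]
gripper_width: 10.9
gripper_force: 40.0
```

```bash
python3 - <<'E'
from workcell import env, eyes
from h import *
import cv2
for n in ("scene","top"):
    f=eyes.grab_frame(n); pickle.dump(f,open(n+"1.pkl","wb"))
    s=env.state(); print(s["ee_pos"],s["gripper_width"],proj(f,[494.5,-268,205]))
    cv2.imwrite(f"pics/{n}1.png",f["image"])
    if n=="scene": cv2.imwrite("pics/s1c.png",cv2.resize(f["image"][60:260,160:360],None,fx=3,fy=3,interpolation=cv2.INTER_CUBIC))
E
```

```text
[ 495.8479144  -268.71645214  353.22512638] 11.179658814683982 [252.9 194.9]
[ 495.6666315  -268.59538378  350.85218355] 11.062803932424032 [388.1 223. ]
```

View pics/s1c.png

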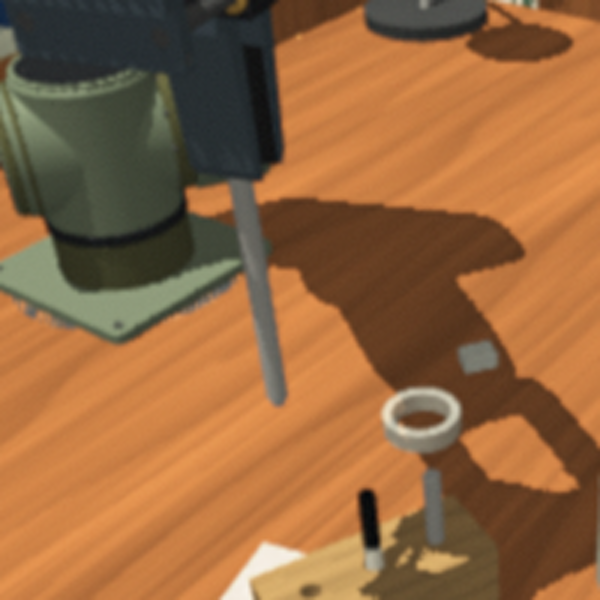

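The rod is held clear of the block, with its tip at scene (252.7,193.7), which matches a straight hang. Now across to the sleeve.

send_rows:
  targets: "0.003 -0.008 0 0 0 0 0;0.009 -0.026 0 0 0 0 0;0.018 -0.052 0 0 0 0 0;0.028 -0.08 0 0 0 0 0;0.038 -0.109 0 0 0 0 0;0.048 -0.138 0 0 0 0 0;0.058 -0.167 0 0 0 0 0;0.068 -0.195 0 0 0 0 0;0.078 -0.224 0 0 0 0 0;0.088 -0.253 0 0 0 0 0;0.098 -0.282 0 0 0 0 0;0.107 -0.307 0 0 0 0 0"

```text
time_s: 5.45
ee_pos: [514.6, 58.8, 344.1]
ee_rot: [-179.9, 0.2, 15.5]
force: [0.5, -0.9, -0.3]
gripper_width: 11.0
gripper_force: 40.0
```

send_rows:
  targets: "0.008 -0.023 0 0 0 0 0;0.014 -0.041 0 0 0 0 0;0.018 -0.053 0 0 0 0 0;0.021 -0.061 0 0 0 0 0;0.0221 -0.064 0 0 0 0 0;0.0221 -0.064 0 0 0 0 0;0.0221 -0.064 0 0 0 0 0;0.0221 -0.064 0 0 0 0 0;0.0221 -0.064 0 0 0 0 0;0.0221 -0.064 0 0 0 0 0;0.0221 -0.064 0 0 0 0 0;0.0221 -0.064 0 0 0 0 0"

```text
time_s: 6.45
ee_pos: [520.5, 123.7, 346.0]
ee_rot: [180.0, -0.0, 15.4]
force: [-0.2, 0.4, -0.7]
gripper_width: 10.9
gripper_force: 40.0
```

```bash
python3 - <<'E'
from workcell import env, eyes
from h import *
import cv2
F={}
for n in ("wrist","scene","top"):
    F[n]=f=eyes.grab_frame(n); s=env.state(); p=s["ee_pos"]
    print(n,p,s["ee_rot"],proj(f,[p[0],p[1],205]),proj(f,[520.4,124,152]),proj(f,[520.4,124,82]))
pickle.dump(F,open("F2.pkl","wb"))
s=F["scene"]["image"][60:180,330:430]; w=F["wrist"]["image"][130:330,240:400]
cv2.imwrite("pics/m2.png",np.hstack([cv2.resize(s,(400,480),interpolation=cv2.INTER_CUBIC),cv2.resize(w[:192],(400,480),interpolation=cv2.INTER_CUBIC)]))
E
```

```text
wrist [520.47342511 123.74356109 345.96604695] [ 1.79992677e+02 -3.18295581e-03  1.53793001e+01] [321.5 192.7] [321.3 182.9] [321.3 173.5]
scene [520.47407026 123.82552195 345.96280807] [ 1.79992830e+02 -1.74565391e-03  1.53871291e+01] [380.8 110.6] [379.1 131.6] [377.1 157. ]
top [520.46793144 123.87803844 345.94950259] [ 1.79993798e+02 -1.90014126e-03  1.53924366e+01] [202.  215.7] [208.4 216.5] [216.  217.3]
```

View pics/m2.png

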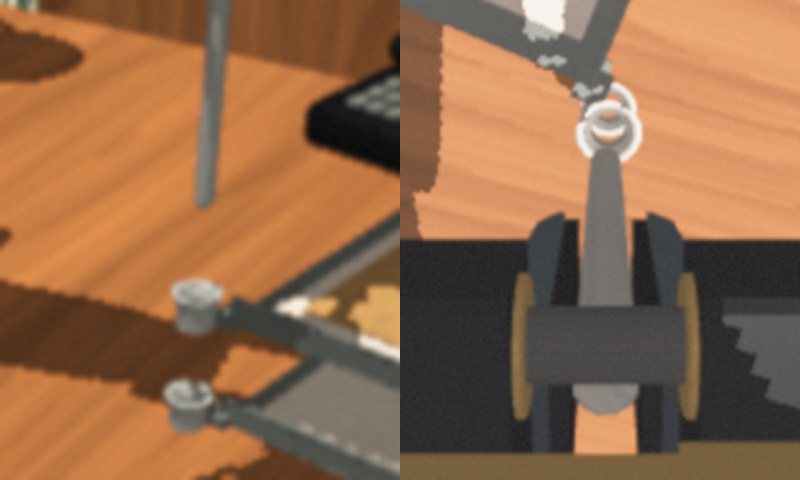

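In the scene half the tip is at (381,111) above the sleeve mouth at (379,133). In the wrist half the tip is at about (322.7,190) and the mouth at about (323.4,182). I'll refine these numerically.

```bash
python3 - <<'E'
from h import *
import cv2
F=pickle.load(open("F2.pkl","rb")); f=F["wrist"]; i=f["image"]
hsv=cv2.cvtColor(i,cv2.COLOR_BGR2HSV); g=((hsv[...,1]<70)).astype(np.uint8)
for v in list(range(164,196,2))+[205,215]:
    print(v,"".join("#" if x else "." for x in g[v,300:345]),i[v,306:340:2].mean(1).astype(int))
E
```

```text
164 .........#####################............... [121  99 166 179 130 103 113 154  98 176 232 221 164 154 155 159 160]
166 .........#######################............. [168 131 141 182 176 152 176 153 103 167 188 222 230 174 153 152 152]
168 .........#############.....######............ [171 133 108 164 153 115 102  98 127 160 161 166 218 219 164 159 156]
170 .............##############.######........... [161 161 157 158 110  99 128 172 222 224 202 160 168 235 190 162 162]
172 ............#######################.......... [166 163 162 172 132 203 237 234 230 231 231 191 158 223 212 159 162]
174 .............######################.......... [165 166 166 148 162 236 208 191 184 181 178 198 224 233 212 169 166]
176 .............########.....#########.......... [163 163 162 150 218 200 182 148 155 150 139 157 174 230 221 172 171]
178 ............########################......... [163 163 165 160 196 193 173 156 135 131 139 148 156 198 239 186 170]
180 ...........##########################........ [161 162 193 240 205 204 204 173 163 158 157 193 170 161 231 214 167]
182 ..........######
[... 359 characters left out ...]
#####################......... [162 160 167 229 234 186 171 143 126 124 138 146 149 212 235 166 157]
190 .............#####################........... [164 161 161 179 240 220 142 117 116 119 135 156 207 235 198 162 161]
192 ..............###################............ [164 163 161 163 199 205 119 115 116 116 120 207 233 201 163 162 162]
194 .................#############............... [167 166 167 165 162 130 113 114 116 116 116 195 192 168 167 165 163]
205 ................#############................ [166 166 164 165 158 113 112 116 116 113 116 120 168 165 165 164 165]
215 ...............###############............... [143 158 157 156 130 111 113 113 114 114 112 117 156 168 169 172 135]
```

The sleeve sits about 1.7 mm further along tool +y than the tip, and the x direction agrees. I'll correct that and descend slowly.

send_rows:
  targets: "0 0.0017 0.01 0 0 0 0;0 0.0017 0.022 0 0 0 0;0 0.0017 0.032 0 0 0 0;0 0.0017 0.038 0 0 0 0;0 0.0017 0.042 0 0 0 0;0 0.0017 0.046 0 0 0 0;0 0.0017 0.05 0 0 0 0;0 0.0017 0.054 0 0 0 0;0 0.0017 0.058 0 0 0 0;0 0.0017 0.062 0 0 0 0;0 0.0017 0.066 0 0 0 0;0 0.0017 0.066 0 0 0 0"

```text
time_s: 7.6
ee_pos: [520.5, 122.2, 279.0]
ee_rot: [180.0, 0.1, 15.4]
force: [-0.5, 0.2, -1.2]
gripper_width: 11.2
gripper_force: 40.0
```

send_rows:
  targets: "0 0 0.004 0 0 0 0;0 0 0.008 0 0 0 0;0 0 0.012 0 0 0 0;0 0 0.016 0 0 0 0;0 0 0.02 0 0 0 0;0 0 0.024 0 0 0 0;0 0 0.028 0 0 0 0;0 0 0.032 0 0 0 0;0 0 0.036 0 0 0 0;0 0 0.036 0 0 0 0;0 0 0.036 0 0 0 0"

```text
time_s: 8.52
ee_pos: [520.8, 122.3, 243.7]
ee_rot: [180.0, 0.0, 15.4]
force: [-0.1, 1.3, -0.4]
gripper_width: 11.4
gripper_force: 40.0
```

```bash
python3 - <<'E'
from workcell import env, eyes
from h import *
import cv2
F={}
for n in ("wrist","scene"):
    F[n]=f=eyes.grab_frame(n); s=env.state(); p=s["ee_pos"]
    print(n,p,s["ee_rot"],s["force"],s["torque"],proj(f,[p[0],p[1],102]),proj(f,[520.4,122,152]),proj(f,[520.4,122,82]))
s=F["scene"]["image"][100:172,350:410]; w=F["wrist"]["image"][130:322,240:400]
cv2.imwrite("pics/m3.png",np.hstack([cv2.resize(s,(400,480),interpolation=cv2.INTER_CUBIC),cv2.resize(w,(400,480),interpolation=cv2.INTER_CUBIC)]))
E
```

```text
wrist [521.00053056 122.33118224 243.97001981] [ 1.79994568e+02 -7.56013636e-03  1.54003778e+01] [-0.34428352 -0.39881745 -0.57768066] [ 0.02595423  0.04619796 -0.02492526] [321.6 192.3] [321.8 205.7] [321.8 188.9]
scene [521.07961597 122.35095757 244.10354327] [ 1.79992706e+02 -2.48485858e-02  1.54009323e+01] [-0.38761498 -0.06035414 -0.44242201] [-0.06567768  0.00262987 -0.01112401] [377.6 150.3] [378.7 131.9] [376.7 157.3]
```

View pics/m3.png

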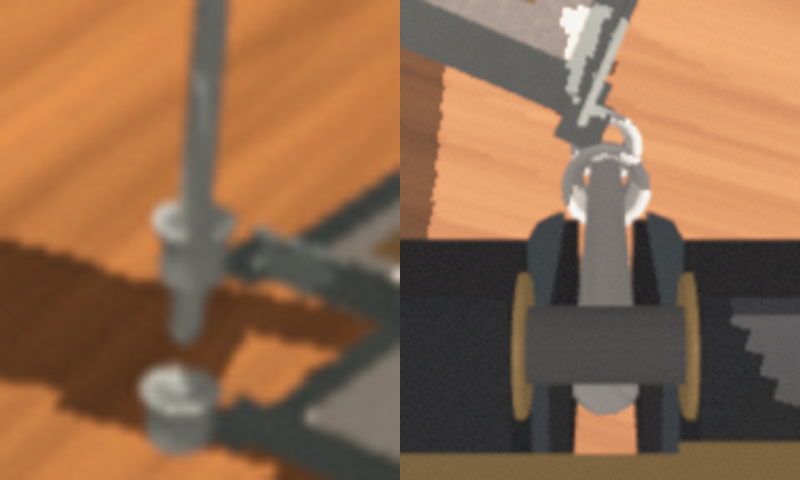

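The tip is through the upper sleeve, at scene (377.9,151.3), in line with the lower mouth at (377,158). There are no contact forces. Continuing down to a lower end of about 31 mm.

send_rows:
  targets: "0 0 0.004 0 0 0 0;0 0 0.008 0 0 0 0;0 0 0.012 0 0 0 0;0 0 0.016 0 0 0 0;0 0 0.02 0 0 0 0;0 0 0.024 0 0 0 0;0 0 0.028 0 0 0 0;0 0 0.032 0 0 0 0;0 0 0.036 0 0 0 0;0 0 0.036 0 0 0 0"

```text
time_s: 9.45
ee_pos: [520.4, 122.2, 206.9]
ee_rot: [180.0, 0.1, 15.4]
force: [0.0, 0.4, -1.8]
gripper_width: 11.1
gripper_force: 40.0
```

send_rows:
  targets: "0 0 0.004 0 0 0 0;0 0 0.008 0 0 0 0;0 0 0.012 0 0 0 0;0 0 0.016 0 0 0 0;0 0 0.02 0 0 0 0;0 0 0.024 0 0 0 0;0 0 0.028 0 0 0 0;0 0 0.032 0 0 0 0;0 0 0.035 0 0 0 0;0 0 0.035 0 0 0 0;0 0 0.035 0 0 0 0;0 0 0.035 0 0 0 0"

```text
time_s: 10.45
ee_pos: [521.1, 122.3, 173.1]
ee_rot: [180.0, -0.0, 15.4]
force: [0.9, 1.0, -1.5]
gripper_width: 11.2
gripper_force: 40.0
```

send_rows:
  targets: "0 0 0 0 0 0 0;0 0 0 0 0 0 0;0 0 0 0 0 0 0;0 0 0 0 0 0 0;0 0 0 0 0 0 0"

```text
time_s: 10.87
ee_pos: [520.9, 122.3, 173.0]
ee_rot: [180.0, -0.0, 15.4]
force: [-0.6, -0.1, -1.1]
gripper_width: 11.4
gripper_force: 40.0
```

```bash
python3 - <<'E'
from workcell import env, eyes
from h import *
import cv2
f=eyes.grab_frame("scene"); s=env.state(); p=s["ee_pos"]
print(p,s["force"],s["qvel"].round(2),s["gripper_force"],proj(f,[520.4,122,31]))
cv2.imwrite("pics/s4.png",cv2.resize(f["image"][70:190,330:430],None,fx=5,fy=5,interpolation=cv2.INTER_CUBIC))
E
```

```text
[520.92014982 122.31178654 172.97090283] [-0.05379681  0.06887073 -1.19062538] [-0.06 -0.03  0.04  0.03 -0.03  0.03] 39.999747967813164 [375.3 174.4]
```

View pics/s4.png

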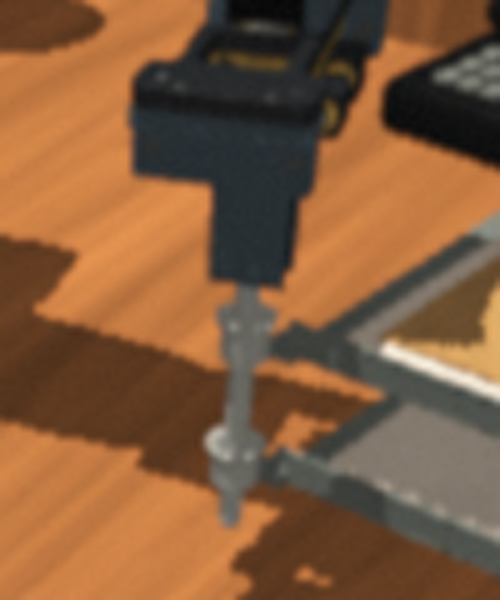

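The rod runs through both sleeves. Its tip is at crop (230,524), i.e. scene (375.9,174.7), against a prediction of (375.3,174.4) for 31 mm. It is at rest and gripped, so I'm handing in.

```bash
python3 -c "
from workcell import env
print(env.job_done())"
```

```text
the job is handed in; nothing more can be done
None
```

The job is handed in: the long rod is held upright through both sleeves, its lower end hanging about 31 mm above the desk, still gripped at 40 N; the hand-in returned no verdict.

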